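Put the polishing spindle upright in its tilting stand and cap it with its hub

TASK

Put the polishing spindle away: slide the steel spindle along its rails until it is fully home in the blue cup that lies in line with it, then swing the cup (it has a lever with a red bar) up to its stop, so that the spindle stands upright. Then set the brass hub, flange face down, over the spigot on top of the spindle so that it sits flush on the shoulder, and leave the other things on the bench where they are.

Things in the scene. Friction and masses are not known exactly. Their poses are not given: they have to be found in the camera images.
- stand: Fixed grey stand, base plate 225x66x12 mm. Origin on the bench under the cup's pivot; +x runs along the rails (plate x -34 to 191 mm), z up. Pivot 45 mm up between two cheeks (y +-24 to +-30, x +-17, 60 mm high). Two 8 mm aluminium rails along x, 66 to 165 mm, at y +-12 mm, tops 37 mm up, carry the spindle with its axis 45 mm up, in line with the lying cup.
- cup (a joint): Hinge of the blue cup about the stand's y axis through the pivot, rad: 0 = the cup lies with its mouth towards the stand's +x (the start), 1.571 = upright with the mouth up, against a stop. A stiff hinge: it stays where it is left, also with the spindle in it; swinging takes 4 to 8 N at the lever's bar.
- cup_floor (a point): Centre of the cup's inner floor, 12 mm from the pivot; its x axis points along the cup to the mouth (stand's +x when lying, up when upright). Round blue cup, bore 29 mm, 45 mm deep, outside diameter 38 mm.
- cup_mouth (a point): Centre of the cup's mouth, 45 mm from its floor.
- lever_bar (a point): Middle of the red round bar (12 mm thick) on the cup's lever, 80 mm from the pivot axis, at stand y = -68 mm; the bar runs along y from -46 to -90 mm, the lever's arm is at y -38 to -46. At joint 0 it is straight above the pivot (125 mm up); as the cup rises it swings to the stand's -x and down, to 80 mm behind the pivot and 45 mm up at the stop.
- spindle: Loose steel spindle, 130 mm, 0.15 to 0.31 kg, on the rails, foot 5 to 20 mm outside the mouth. Origin: centre of the foot; x axis along it from foot to spigot (away from the cup). Shaft 26 mm thick, 110 mm long, foot chamfered 3 mm; then a flat shoulder and a 16 mm spigot 20 mm long, tip tapered 4 mm. Home: foot on the cup's floor, black line on the shaft just outside the mouth. Slides at 1-3 N.
- spindle_shoulder (a point): Centre of the shoulder at the foot of the spigot, 110 mm from the spindle's foot, axes as the spindle's.
- hub: Loose brass hub standing on its flange: flange 46 mm in diameter and 8 mm thick, on it a round boss 30 mm in diameter, 34 mm high over all, through bore 19 mm. Origin at the centre of the flange's face (underside, on the bench at the start), z up along the bore.
- black_hub: Bystander: larger black plastic hub, flange 58 mm, boss 40 mm, 26 mm high, bore 12 mm. Origin at the centre of its underside.
- doming_block: Bystander: steel doming block 46 x 46 x 30 mm. Origin at the centre of its underside.
- jar: Bystander: small clear jar, 44 mm in diameter, 50 mm high. Origin at the centre of its underside.
Mind the look-alikes: they are no part of the job. What is meant by the spindle is not brown, and is the smaller of those in its own colour. Of the things that look like the hub, the middle-sized one is meant.

How it is judged:
By the outcome, as a careful person would: the job done as asked, in the order asked, and still so for the second after the job is handed in, with the robot touching nothing.
It also fails if it takes over 67 s, if anything falls off the work surface, if the arm or the gripper's body presses on something with over 40 N, if the wrist force passes 120 N, or if a joint passes its speed limit or range.

ROBOT

A 6-joint arm with a two-finger parallel gripper is mounted at the origin on the work surface. World frame = base frame: x ahead of the robot, y to its left, z up, the work surface at z = 0. Lengths are in m, angles in rad, forces in N, time in s.
With the tool pointing down it reaches from about 0.375 to 0.9 m from the base axis. Payload 3.1 kg.
Tool frame: the origin (TCP) lies at the very end of the fingers, on their centre line; the grasp point (between the pads) lies 19 mm behind it (grip_depth is the distance from the TCP to the grasp point, in m); z points along the fingers, y is the line along which they close (so a half turn about z gives the same grasp; the last joint's range is limited). The gripper opens to 85 mm and grips with 20 to 120 N. Pads are 22 mm wide; open, the fingers measure 114 mm over their backs; the gripper's body (76 mm by 85 mm) begins 54 mm behind the grasp point. The pads swing forward as they close: fully open they stand 13 mm farther back than shut.
Start: joints at [-1.49, 0.527, 1.433, -0, 1.181, -0.178], TCP at [0.16, -0.604, 0.231] pointing down, gripper open.
Joint ranges: [-3.08, 3.08], [-0.75, 2.2], [0.22, 2.44], [-1.43, 4.57], [0, 2.65], [-2.85, 2.85]. Speed limits (rad/s): [2.79, 2.79, 3.14, 3.14, 3.14, 3.14].

INTERFACE

Orientations are given as a unit quaternion [x, y, z, w].
In Python, from station import * gives the robot as it stands.
- The arm moves only by the tool apply_moves, never from a script. Its argument "plan" is a list of rows, each a list of 7 numbers: the shift along the tool's x, y, z in m, then the turn, a rotation vector about the tool's x, y, z in rad, then the gripper command: -1 is fully open, 1 is shut, values between are in proportion. In form: [[dx, dy, dz, wx, wy, wz, jaw], ...]. A call has 1 to 8 rows; each row shifts and turns the commanded pose from where the row before left it, along the tool's axes as they then stand; what a row does not reach is not made up. A row lasts 1/8 s, in which the tool goes at most 62.5 mm and 10.7 degrees, less where a joint would pass 70% of its speed; a pose out of reach is approached as far as the arm can. A call is refused whole if a number of a shift passes 0.0625 or a number of a turn 0.188, either way. A call with a gripper value outside its range is refused whole. The fingers move at their own pace and stop on an object; "force" is the grip in N (left out, the last holds). Time passes only in rows, so rows that do not move let the fingers close. It gives the time, the measured TCP pose, the force, the opening and the grip force at its end, in the units of the state.
- sense(): the state, without advancing time (a new reading comes with each control period).
- snapshot(name): name is "scene" or "top" or "wrist"; returns the picture (480x640x3 uint8, red, green, blue); there is no depth.
- calibration(name): a dict with "camera_matrix" (3x3 intrinsics, pixels), "k1" (the pictures are not rectified: a ray, as slopes to the right and down, at radius r is drawn at 1 + k1 r^2 times it, then the intrinsics apply), "R" (3x3) and "t" (3): a world point X has camera coordinates R X + t; the wrist camera has in their place "mount" (4x4, takes a point from camera to tool coordinates, whose origin is the TCP and whose axes are the flange's). Camera axes: x right, y down, z forward; pixel columns grow to the right and rows downward; lengths in m; the calibration is good to about 2 mm. A picture is of the moment at which its call begins: read the wrist's pose just before it. calibration takes no time and is no camera call.
- sign_off(): hands the job in; it is judged then, once.
The state is a dict: "t": time; "q": joint angles; "qd": joint speeds; "tau": joint torques, N m; "tcp_pos": TCP position; "tool_rot": TCP orientation; "force": force on the tool from outside, world axes, zero at the start; "ft_torque": the same for the moment, N m; "finger_gap": opening from 0.0 (shut) to 1.0 (fully open); "gripper_force": force on a finger pad.
Only numpy, scipy, OpenCV 4.12 (cv2) and the standard library are available. Lean on these libraries where they do the work, as an engineer would, in place of code of your own. Each camera call takes 0.05 s, during which the arm holds its last target. There are 200 camera calls.

## Working session

There is one attempt and no reset: what is moved stays moved. The work goes in short steps, Python scripts to look and compute and a tool call to move; the robot and the scene stay as the last step left them, time stands still between calls to the robot, and variables do not carry over. Pictures are saved under pics/ and viewed, at most 10 in all, crops included, and the job is handed in when it is done.

Besides the shell and the picture viewer there is one more tool, called after "Emit:" as name(argument=value, ...) on one line, values as JSON. apply_moves: Moves the arm, as the interface text tells. Its arguments: {"type":"object","properties":{"plan":{"type":"array"},"force":{"type":"number"}},"required":["plan"]}

```bash
mkdir -p pics; cat > h.py <<'E'
from station import *
import numpy as np, cv2
from scipy.spatial.transform import Rotation as Ro
def save(n,f):
    im=snapshot(n); cv2.imwrite(f,im[:,:,::-1]); return im
def ray(n,u,v,s=None):
    c=calibration(n);K=np.array(c["camera_matrix"])
    p=cv2.undistortPoints(np.array([[[u,v]]],float),K,np.array([c["k1"],0,0,0,0.]))[0,0]
    d=np.array([p[0],p[1],1])
    if n=="wrist":
        s=s or sense();M=np.array(c["mount"]);R=Ro.from_quat(s["tool_rot"]).as_matrix()
        return R@M[:3,3]+s["tcp_pos"],R@M[:3,:3]@d
    R=np.array(c["R"]);return -R.T@np.array(c["t"]),R.T@d
def at(n,u,v,z,s=None):
    o,d=ray(n,u,v,s);return o+d*(z-o[2])/d[2]
def proj(n,X,s=None):
    c=calibration(n);K=np.array(c["camera_matrix"]);X=np.atleast_2d(np.array(X,float))
    if n=="wrist":
        s=s or sense();M=np.array(c["mount"]);R=Ro.from_quat(s["tool_rot"]).as_matrix()
        Rc=(R@M[:3,:3]).T;t=-Rc@(R@M[:3,3]+s["tcp_pos"])
    else: Rc=np.array(c["R"]);t=np.array(c["t"])
    p,_=cv2.projectPoints(X,cv2.Rodrigues(Rc)[0],np.array(t,float),K,np.array([c["k1"],0,0,0,0.]));return p[:,0]
E
python3 - <<'E'
from h import *
a=save("scene","pics/s0.png");b=save("top","pics/t0.png")
for n in("scene","top"):
    c=calibration(n);R=np.array(c["R"]);print(n,np.array(c["camera_matrix"])[0,0],-R.T@np.array(c["t"]),R[2])
print(sense()); print(calibration("wrist"))
E
```

```text
scene 574.8335125042988 [ 1.02322923 -0.49388332  0.97338076] [-0.41695917  0.46469463 -0.78115552]
top 459.16585661429633 [0.46219515 0.03115882 0.98887692] [ 0.08857909  0.00423852 -0.99606013]
{'t': 0.1, 'q': array([-1.49049144e+00,  5.28412241e-01,  1.43377708e+00,  2.02668994e-05,
        1.18137767e+00, -1.78495912e-01]), 'qd': array([ 1.40757544e-03, -2.41329186e-03, -3.64997099e-03,  8.80561625e-04,
        8.37511251e-04,  1.39844231e-05]), 'tau': array([-8.96592865e-04, -4.43306780e+01, -1.78586984e+01, -1.82704903e-04,
        3.90729183e-03, -1.46055157e-05]), 'tcp_pos': array([ 0.1599353 , -0.60352976,  0.23040655]), 'tool_rot': array([ 9.91639459e-01,  1.29035689e-01,  5.78056528e-05, -9.85517325e-04]), 'force': array([ 1.08038015,  0.09892229, -0.58589996]), 'ft_torque': array([0.05849303, 0.02598216, 0.04129825]), 'gripper_force': 0.0, 'finger_gap': 0.9952858572735965}
{'camera_matrix': array([[362.40835735,   0.        , 320.66727422],
       [  0.        , 362.40835735, 233.50926739],
       [  0.        ,   0.        ,   1.        ]]), 'k1': 0.01835191666698478, 'mount': array([[ 4.10623233e-04, -9.65715370e-01, -2.59602879e-01,
         6.48934695e-02],
       [ 9.99999469e-01,  1.51049159e-04,  1.01983661e-03,
        -5.31775634e-04],
       [-9.45659095e-04, -2.59603159e-01,  9.65714919e-01,
        -1.41546713e-01],
       [ 0.00000000e+00,  0.00000000e+00,  0.00000000e+00,
         1.00000000e+00]])}
```

View pics/t0.png

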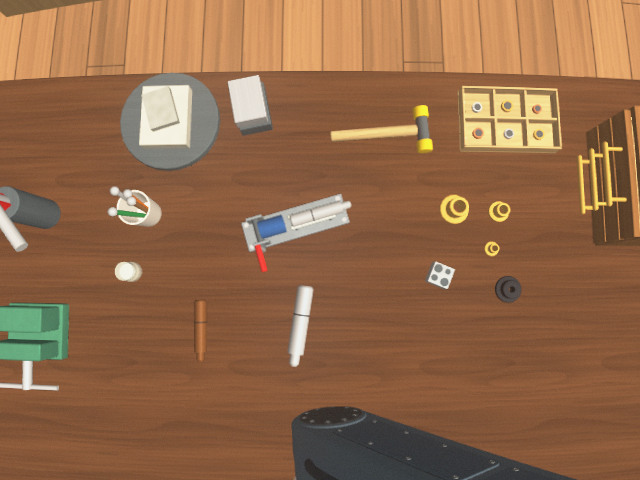

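View pics/s0.png

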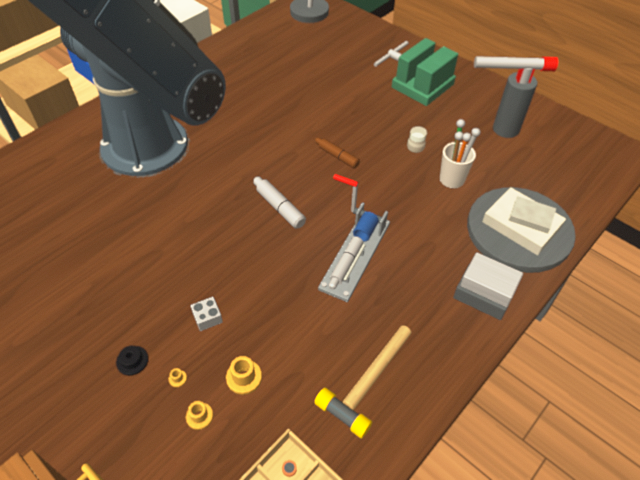

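Top view: the stand is at about (297,222), with the cup at its left end and the red bar at (262,258). The three brass hubs are at (455,209), (499,211) and (492,249), and the middle-sized one is at (499,211). Next I enlarge the crops.

```bash
python3 - <<'E'
from h import *
t=cv2.imread("pics/t0.png");s=cv2.imread("pics/s0.png")
A=cv2.resize(t[185:275,230:360],None,fx=6,fy=6,interpolation=cv2.INTER_CUBIC)
cv2.imwrite("pics/c1.png",A)
B=cv2.resize(t[180:270,430:530],(500,450),interpolation=cv2.INTER_CUBIC)
C=cv2.resize(s[165:305,315:400],(300,494),interpolation=cv2.INTER_CUBIC)
D=np.zeros((494,800,3),np.uint8);D[:450,:500]=B;D[:,500:]=C
cv2.imwrite("pics/c2.png",D)
for p in[(499,211),(297,222),(455,209),(492,249),(302,325)]:print(p,at("top",*p,0.02))
E
```

```text
(499, 211) [ 0.62239873 -0.34511899  0.02      ]
(297, 222) [0.5971303  0.09071547 0.02      ]
(455, 209) [ 0.6261486  -0.24834325  0.02      ]
(492, 249) [ 0.53997389 -0.32680538  0.02      ]
(302, 325) [0.37988418 0.07889827 0.02      ]
```

View pics/c1.png

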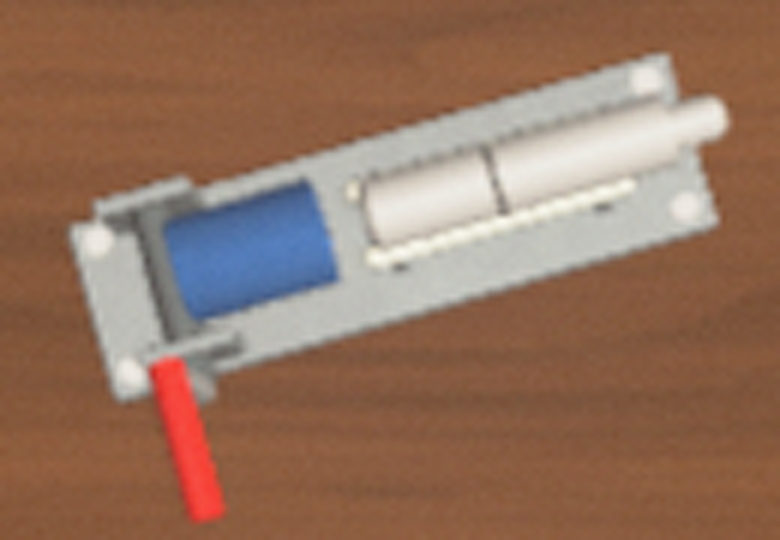

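View pics/c2.png

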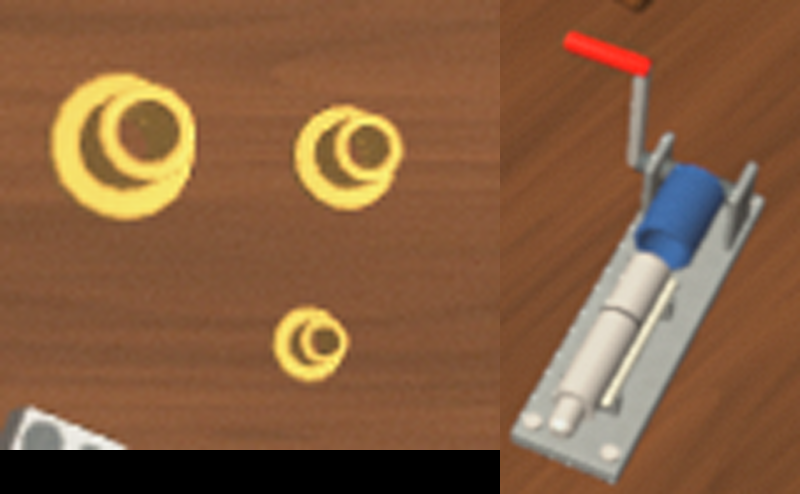

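The crops give the plate corners, bar ends, spindle ends and hub rings clearly. I fit the poses from both cameras.

```bash
python3 - <<'E'
from h import *
from scipy.optimize import least_squares
T=lambda a:[a[0]/6+230,a[1]/6+185]
S=lambda a:[(a[0]-500)/3.53+315,a[1]/3.53+165]
P=np.array([[-.034,.033,.012],[-.034,-.033,.012],[.191,.033,.012],[.191,-.033,.012],[0,-.046,.125],[0,-.09,.125]])
tp=np.array([T(a) for a in[(72,228),(118,402),(668,55),(718,228),(168,362),(208,518)]])
Q=np.array([[.191,-.033,.012],[.191,.033,.012],[-.034,.033,.012],[0,-.09,.125],[0,-.046,.125]])
sp=np.array([S(a) for a in[(513,437),(617,480),(763,200),(567,40),(648,68)]])
def W(p,X):
    c,s=np.cos(p[2]),np.sin(p[2]);return X@np.array([[c,-s,0],[s,c,0],[0,0,1]]).T+[p[0],p[1],0]
f=lambda p:np.r_[(proj("top",W(p,P))-tp).ravel(),(proj("scene",W(p,Q))-sp).ravel()]
r=least_squares(f,[.59,.14,-1.3]);p=r.x;print(p,r.fun.reshape(-1,2).round(1).tolist())
for w in(slice(0,6),slice(6,None)):
    r2=least_squares(lambda p:f(p).reshape(-1,2)[w].ravel(),p);print(r2.x)
R=np.array([[np.cos(p[2]),np.sin(p[2])],[-np.sin(p[2]),np.cos(p[2])]])
for n,a,z in[("footTop",(368,205),.045),("lineTop",(497,183),.055),("shoulder",(680,137),.05),("tip",(722,118),.045),("mouth",(325,235),.045)]:
    X=at("top",*T(a),z);print(n,X,R@(X[:2]-p[:2]))
for n,u,v,z in[("top",499.4,211.6,.008),("top",503.8,209.4,.034),("scene",199,418,.008)]:print(at(n,u,v,z))
for n,X in[("bar",[0,-.068,.125]),("pt",[0,0,.045])]:print(n,W(p,np.array([X])))
E
```

```text
[ 0.5777179   0.1698732  -1.28724956] [[-0.9, -1.8], [-0.5, -1.4], [0.1, -1.7], [0.4, -1.5], [0.4, 2.3], [-0.0, -1.3], [-1.2, -1.6], [-0.5, -1.2], [0.8, -0.4], [0.2, 0.3], [-3.1, -0.6]]
[ 0.57631248  0.16964928 -1.29360761]
[ 0.57997972  0.16947619 -1.28471067]
footTop [0.59957587 0.10099938 0.045     ] [0.07223868 0.00171684]
lineTop [0.60576011 0.05611055 0.055     ] [ 0.11706518 -0.00490407]
shoulder [ 0.62264475 -0.0067971   0.05      ] [ 0.18218457 -0.00629284]
tip [ 0.63020272 -0.02159384  0.045     ] [ 0.1985049  -0.00317625]
mouth [0.5890978  0.11579693 0.045     ] [ 0.05510064 -0.00420302]
[ 0.62306048 -0.35062945  0.008     ]
[ 0.62361199 -0.35035838  0.034     ]
[ 0.62929727 -0.35418539  0.008     ]
bar [[0.51243319 0.15084935 0.125     ]]
pt [[0.5777179 0.1698732 0.045    ]]
```

Emit:
apply_moves(plan=[[0.03, -0.009, 0, 0, 0, 0, -1], [0.058, -0.017, 0, 0, 0, 0, -1], [0.06, -0.017, 0, 0, 0, 0, -1], [0.06, -0.017, 0, 0, 0, 0, -1], [0.06, -0.017, 0, 0, 0, 0, -1], [0.06, -0.017, 0, 0, 0, 0, -1], [0.06, -0.017, 0, 0, 0, 0, -1], [0.06, -0.017, 0, 0, 0, 0, -1]], force=40)

```text
t: 1.1
tcp_pos: [0.5617, -0.3644, 0.2308]
tool_rot: [0.992, 0.129, -0.0, -0.0]
force: [0.8, -0.6, 0.0]
finger_gap: 0.999
gripper_force: 0.0
```

```bash
python3 - <<'E'
from h import *
s=sense();print(s["t"],s["tcp_pos"],s["tool_rot"])
im=save("wrist","pics/w1.png")
import json;json.dump({k:np.array(s[k]).tolist() for k in("tcp_pos","tool_rot")},open("w1.json","w"))
print(proj("wrist",[[.625,-.351,.008],[.625,-.351,.034]],s))
# yellow blobs
h=cv2.cvtColor(im,cv2.COLOR_RGB2HSV);m=cv2.inRange(h,(18,120,110),(35,255,255))
n,l,st,c=cv2.connectedComponentsWithStats(m)
for i in range(1,n):
    if st[i,4]>300:
        cn=max(cv2.findContours((l==i).astype(np.uint8),0,1)[0],key=cv2.contourArea);print(st[i],c[i],cv2.minEnclosingCircle(cn))
E
```

```text
1.1 [ 0.56168501 -0.36435039  0.23077819] [ 9.91637953e-01  1.29050233e-01 -3.55694600e-04 -2.85901565e-04]
[[324.42059439 136.09165672]
 [324.71706348 136.12102346]]
[534  29  83 180 580] [572.79827586 115.94655172] ((575.0, 118.5), 98.031982421875)
[503  46  69 153 397] [534.40302267 119.59949622] ((536.5, 122.0), 82.26947021484375)
[215  78  29  50 352] [235.00852273 107.60511364] ((221.43548583984375, 102.91935729980469), 24.925844192504883)
[197  84  28  34 454] [206.73348018  98.61674009] ((210.97744750976562, 100.68045043945312), 16.797351837158203)
[576  84  64 139 551] [607.40834846 154.22323049] ((608.5, 153.0), 75.44047546386719)
```

View pics/w1.png

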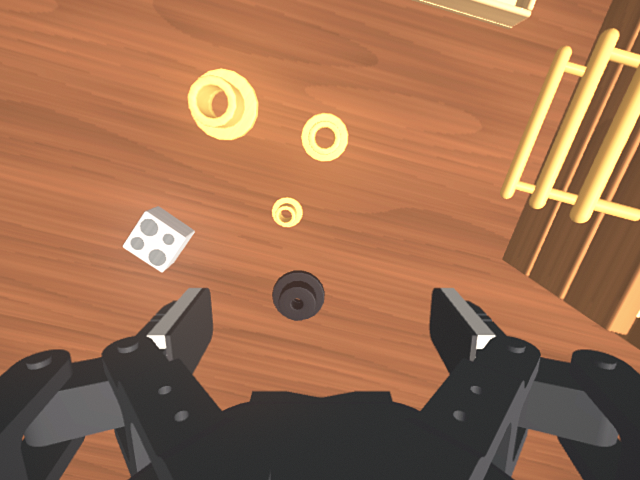

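The hub is at pixel (324.5,137), which matches the prediction for (0.625,-0.351) to within 1 mm. Now on to the stand.

Emit:
apply_moves(plan=[[0.008, -0.03, 0, 0, 0, 0, -1], [0.012, -0.054, 0, 0, 0, 0, -1], [0.012, -0.055, 0, 0, 0, 0, -1], [0.012, -0.055, 0, 0, 0, 0, -1], [0.012, -0.055, 0, 0, 0, 0, -1], [0.012, -0.055, 0, 0, 0, 0, -1], [0.012, -0.055, 0, 0, 0, 0, -1], [0.01, -0.045, 0, 0, 0, 0, -1]])

```text
t: 2.15
tcp_pos: [0.5431, 0.0498, 0.231]
tool_rot: [0.992, 0.129, -0.0, -0.0]
force: [0.3, -1.0, -0.1]
finger_gap: 1.0
gripper_force: 0.0
```

```bash
python3 - <<'E'
from h import *
s=sense();print(s["t"],s["tcp_pos"],s["tool_rot"],s["qd"].round(2))
im=save("wrist","pics/w2full.png")
import json;json.dump({k:np.array(s[k]).tolist() for k in("tcp_pos","tool_rot")},open("w2.json","w"))
p=(.578,.170,-1.287);c,q=np.cos(p[2]),np.sin(p[2])
X=np.array([[-.034,.033,.012],[-.034,-.033,.012],[.191,.033,.012],[.191,-.033,.012],[0,-.046,.125],[0,-.09,.125]])
P=proj("wrist",X@np.array([[c,-q,0],[q,c,0],[0,0,1]]).T+[p[0],p[1],0],s);print(P)
u0,v0=np.maximum(P.min(0).astype(int)-25,0);u1,v1=P.max(0).astype(int)+25
A=im[v0:v1,u0:u1,::-1];f=min(800/A.shape[1],600/A.shape[0]);f=min(f,3);print(u0,v0,f)
cv2.imwrite("pics/w2.png",cv2.resize(A,None,fx=f,fy=f,interpolation=cv2.INTER_CUBIC))
E
```

```text
2.15 [0.54305603 0.04979753 0.23103473] [ 9.91589619e-01  1.29421102e-01 -4.12725605e-04 -1.87905515e-04] [ 0.67  0.01 -0.02 -0.01 -0.    0.67]
[[168.67091686  99.85169707]
 [177.91860379 171.47799774]
 [410.14849931  93.99710457]
 [407.24966827 166.04775232]
 [167.44828398 204.96207697]
 [175.63108761 265.03967242]]
142 68 2.7027027027027026
```

View pics/w2.png

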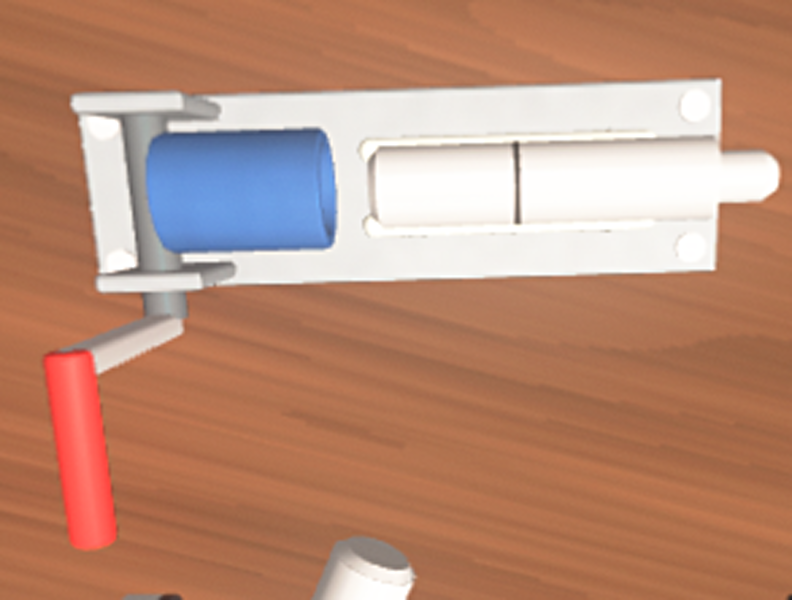

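The crop shows the stand, the spindle with its line at (517,183), and the bar from (70,355) to (94,545). I refit the stand pose with this view.

```bash
python3 - <<'E'
from h import *
import json
from scipy.optimize import least_squares
s=json.load(open("w2.json"));f=2.7027
C=lambda a:[a[0]/f+142-.3,a[1]/f+68-.3]
X=np.array([[.191,.033,.012],[.191,-.033,.012],[0,-.046,.125],[0,-.09,.125],[.057,.019,.045],[.057,-.019,.045]])
px=np.array([C(a) for a in[(720,79),(714,270),(71,354),(93,545),(327,130),(334,249)]])
def W(p,X):
    c,q=np.cos(p[2]),np.sin(p[2]);return X@np.array([[c,-q,0],[q,c,0],[0,0,1]]).T+[p[0],p[1],0]
r=least_squares(lambda p:(proj("wrist",W(p,X),s)-px).ravel(),[.578,.17,-1.287]);p=r.x
print(p,r.fun.reshape(-1,2).round(1).tolist())
R=np.array([[np.cos(p[2]),np.sin(p[2])],[-np.sin(p[2]),np.cos(p[2])]])
for n,a,z in[("line",(517,183),.058),("shoulder",(720,178),.045),("tip",(779,178),.045),("foot",(370,186),.045)]:
    Y=at("wrist",*C(a),z,s);print(n,Y,R@(Y[:2]-p[:2]))
w1=json.load(open("w1.json"));print("hub",at("wrist",324.5,137,.034,w1))
Y=sense();Rt=Ro.from_quat(Y["tool_rot"]).as_matrix();print(Y["tcp_pos"],np.arctan2(Rt[1,1],Rt[0,1]))
for n,a in[("pushstart",[.235,0,.030]),("push contact",[.202,0,.03]),("bar",[0,-.075,.125]),("barend",[-.08,-.075,.045]),("axis",[0,0,.1])]:
    Z=W(p,np.array([a]))[0];print(n,Z,Rt.T@(Z-Y["tcp_pos"]))
E
```

```text
[ 0.57742128  0.16965666 -1.29586712] [[2.4, -0.3], [1.1, 0.9], [-0.7, 7.2], [-1.2, -3.4], [-0.4, -3.1], [-0.5, -1.8]]
line [0.60864253 0.05687451 0.058     ] [ 0.11702245 -0.00056924]
shoulder [ 0.62695455 -0.00624528  0.045     ] [ 1.82743073e-01 -8.06314920e-05]
tip [ 0.63177238 -0.02455022  0.045     ] [ 0.2016685  -0.00041314]
foot [0.59565667 0.10202916 0.045     ] [ 0.07003823 -0.00080889]
hub [ 0.62422191 -0.35101295  0.034     ]
[0.54190793 0.0548509  0.23099386] -1.3084535437127076
pushstart [ 0.6412188  -0.05651778  0.03      ] [0.06718864 0.13432522 0.2002663 ]
push contact [ 0.63226    -0.02475712  0.03      ] [0.06677343 0.10132825 0.20043294]
bar [0.50523795 0.14929575 0.125     ] [-0.01083736 -0.10018805  0.10650878]
barend [0.48351965 0.2262913  0.045     ] [-0.01178063 -0.17977749  0.18691172]
axis [0.57742128 0.16965666 0.1       ] [ 0.06417646 -0.10100599  0.13145388]
```

Emit:
apply_moves(plan=[[0.02, 0.04, 0, 0, 0, 0, 1], [0.027, 0.054, 0, 0, 0, 0, 1], [0.02, 0.04, 0, 0, 0, 0, 1], [0, 0, 0.05, 0, 0, 0, 1], [0, 0, 0.06, 0, 0, 0, 1], [0, 0, 0.05, 0, 0, 0, 1], [0, 0, 0.037, 0, 0, 0, 1], [0, 0, 0, 0, 0, 0, 1]])

```text
t: 3.2
tcp_pos: [0.6398, -0.0642, 0.0307]
tool_rot: [0.992, 0.129, -0.004, -0.002]
force: [-0.8, -0.6, 0.9]
finger_gap: 0.002
gripper_force: 0.0
```

Emit:
apply_moves(plan=[[0, -0.008, 0, 0, 0, 0, 1], [0, -0.008, 0, 0, 0, 0, 1], [0, -0.006, 0, 0, 0, 0, 1], [0, -0.006, 0, 0, 0, 0, 1], [0, -0.006, 0, 0, 0, 0, 1], [0, -0.006, 0, 0, 0, 0, 1], [0, 0, 0, 0, 0, 0, 1]])

```text
t: 4.08
tcp_pos: [0.6329, -0.0255, 0.0345]
tool_rot: [0.992, 0.129, 0.0, -0.0]
force: [0.1, -1.6, 1.1]
finger_gap: 0.003
gripper_force: 0.6
```

```bash
cat >> h.py <<'E'
p=[.5774,.1697,-1.296]
Rs=np.array([[np.cos(p[2]),np.sin(p[2]),0],[-np.sin(p[2]),np.cos(p[2]),0],[0,0,1]])
def st(X): return Rs@(np.array(X)-[p[0],p[1],0])
E
python3 - <<'E'
from h import *
s=sense();print(s["t"],st(s["tcp_pos"]),Rs@s["force"]);im=save("wrist","pics/w3.png")
E
```

```text
4.075 [0.20295947 0.00039877 0.03449698] [ 1.58100195 -0.36901478  1.06252801]
```

View pics/w3.png

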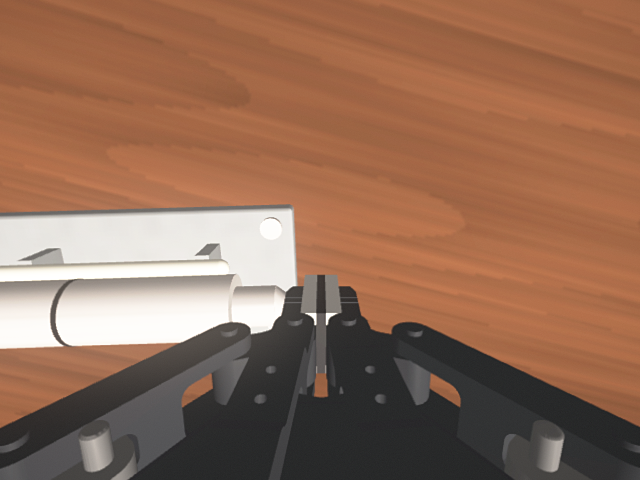

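The tip at (288,295) is touching the finger and the push force is 1.6 N. I keep pushing.

Emit:
apply_moves(plan=[[0, -0.006, 0, 0, 0, 0, 1], [0, -0.007, 0, 0, 0, 0, 1], [0, -0.007, 0, 0, 0, 0, 1], [0, -0.007, 0, 0, 0, 0, 1], [0, -0.007, 0, 0, 0, 0, 1], [0, -0.005, 0, 0, 0, 0, 1], [0, 0, 0, 0, 0, 0, 1]])

```text
t: 5.0
tcp_pos: [0.6226, 0.0124, 0.0345]
tool_rot: [0.992, 0.129, -0.0, -0.0]
force: [-0.8, -2.8, 3.7]
finger_gap: 0.005
gripper_force: 2.4
```

```bash
python3 - <<'E'
from h import *
s=sense();print(s["t"],st(s["tcp_pos"]),Rs@s["force"]);im=save("wrist","pics/w4.png")
for x in(.142,.122,.0585):print(x,proj("wrist",[Rs.T@[x,0,.045+(.013 if x<.1 else 0)]+[p[0],p[1],0]],s))
E
```

```text
5.0 [0.1636753  0.00082899 0.03451566] [ 2.46131614 -1.55412757  3.65602184]
0.142 [[266.93391627 308.67323454]]
0.122 [[216.37512928 309.47737097]]
0.0585 [[ 28.07554537 329.56372386]]
```

View pics/w4.png

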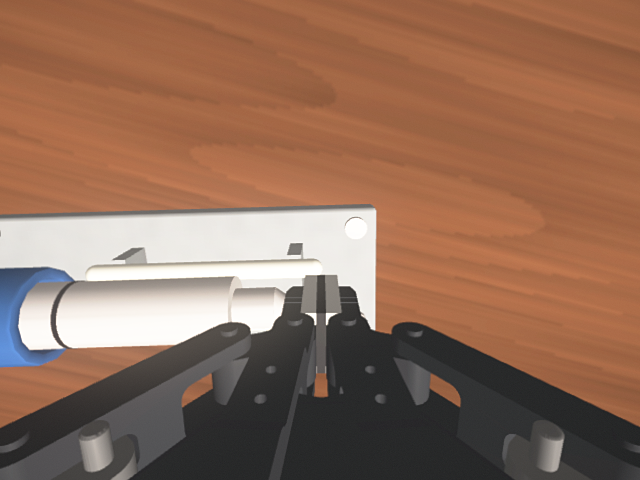

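The tip is at about (288,297) and the line is still roughly 9 mm outside the mouth.

Emit:
apply_moves(plan=[[0, -0.004, 0, 0, 0, 0, 1], [0, -0.003, 0, 0, 0, 0, 1], [0, -0.001, 0, 0, 0, 0, 1], [0, 0, 0, 0, 0, 0, 1]])

```text
t: 5.55
tcp_pos: [0.6209, 0.0185, 0.0346]
tool_rot: [0.992, 0.129, 0.0, 0.001]
force: [-0.9, -6.4, 4.9]
finger_gap: -0.002
gripper_force: 3.8
```

Emit:
apply_moves(plan=[[0, -0.001, 0, 0, 0, 0, 1], [0, -0.001, 0, 0, 0, 0, 1], [0, 0, 0, 0, 0, 0, 1]])

```text
t: 5.92
tcp_pos: [0.6204, 0.0203, 0.0347]
tool_rot: [0.992, 0.129, 0.0, 0.001]
force: [-1.4, -7.8, 4.5]
finger_gap: 0.0
gripper_force: 3.9
```

Emit:
apply_moves(plan=[[0, -0.001, 0, 0, 0, 0, 1], [0, 0, 0, 0, 0, 0, 1]])

```text
t: 6.18
tcp_pos: [0.6203, 0.0208, 0.0347]
tool_rot: [0.992, 0.129, 0.0, 0.001]
force: [-1.6, -7.8, 4.6]
finger_gap: -0.0
gripper_force: 5.1
```

Emit:
apply_moves(plan=[[0, -0.001, 0, 0, 0, 0, 1], [0, -0.001, 0, 0, 0, 0, 1], [0, 0, 0, 0, 0, 0, 1], [0, 0, 0, 0, 0, 0, 1]])

```text
t: 6.68
tcp_pos: [0.6203, 0.021, 0.0347]
tool_rot: [0.992, 0.13, 0.0, 0.002]
force: [-1.4, -12.1, 4.5]
finger_gap: 0.002
gripper_force: 7.5
```

```bash
python3 - <<'E'
from h import *
s=sense();print(s["t"],st(s["tcp_pos"]),Rs@s["force"]);im=save("wrist","pics/w5f.png")
cv2.imwrite("pics/w5.png",cv2.resize(im[230:380,0:360,::-1],None,fx=2.2,fy=2.2))
E
```

```text
6.675 [0.15476443 0.00090447 0.03471195] [11.28326043 -4.60886867  4.49240425]
```

View pics/w5.png

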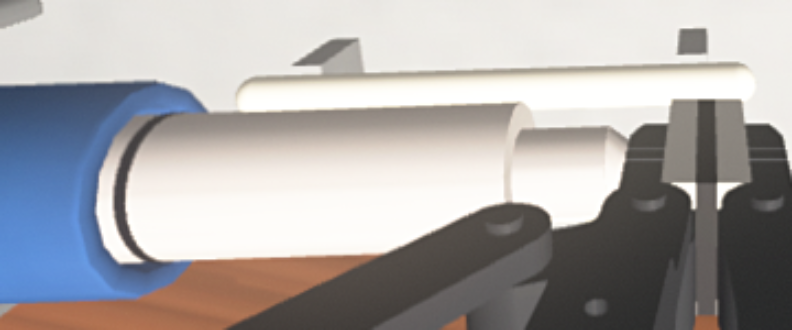

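The spindle is home: it advanced only 0.2 mm for 2 mm commanded, at 12 N, and the line is at the mouth. Now the lever.

Emit:
apply_moves(plan=[[0, 0.02, 0, 0, 0, 0, 1], [0, 0, -0.04, 0, 0, 0, 0.2], [0, 0, -0.06, 0, 0, 0, 0.2], [0, 0, -0.06, 0, 0, 0, 0.2], [-0.02, -0.045, -0.005, 0, 0, 0, 0.2], [-0.024, -0.05, 0, 0, 0, 0, 0.2], [-0.024, -0.05, 0, 0, 0, 0, 0.2], [-0.01, -0.025, 0, 0, 0, 0, 0.2]])

```text
t: 7.72
tcp_pos: [0.5027, 0.1517, 0.1988]
tool_rot: [0.992, 0.13, -0.001, -0.001]
force: [1.6, 0.5, 0.1]
finger_gap: 0.404
gripper_force: 0.0
```

Emit:
apply_moves(plan=[[0, 0, 0, 0, 0, 0, 0.2], [0, 0, 0, 0, 0, 0, 0.2]])

```text
t: 7.98
tcp_pos: [0.5065, 0.1493, 0.1992]
tool_rot: [0.992, 0.129, 0.0, -0.0]
force: [-0.3, 0.6, 0.1]
finger_gap: 0.399
gripper_force: 0.0
```

```bash
python3 - <<'E'
from h import *
s=sense();print(s["t"],st(s["tcp_pos"]),s["finger_gap"]);im=save("wrist","pics/w6.png")
print(proj("wrist",[Rs.T@a+[p[0],p[1],0] for a in([0,-.046,.125],[0,-.09,.125])],s))
E
```

```text
7.975 [ 0.00040816 -0.07379591  0.19919105] 0.39912512100356995
[[319.78625296 200.06124195]
 [320.92463481 268.86753529]]
```

View pics/w6.png

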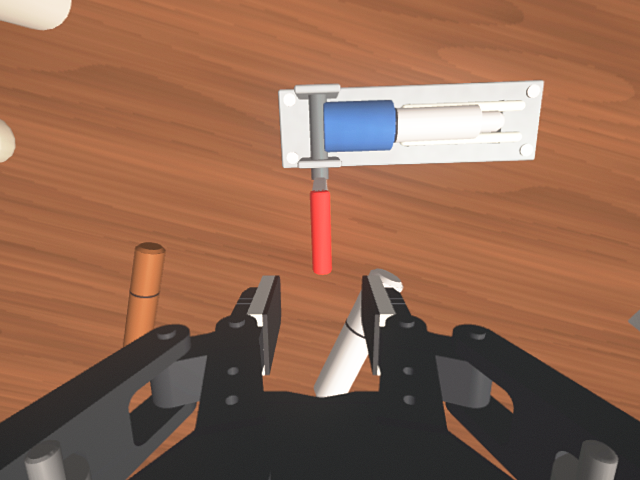

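The bar, at u=321 and v 192–273, is centred between the fingers. I descend and grip it.

Emit:
apply_moves(plan=[[0, 0, 0.04, 0, 0, 0, 0.2], [0, 0, 0.04, 0, 0, 0, 0.2], [0, 0, 0.013, 0, 0, 0, 0.2], [0, 0, 0, 0, 0, 0, 0.2], [0, 0, 0, 0, 0, 0, 1], [0, 0, 0, 0, 0, 0, 1], [0, 0, 0, 0, 0, 0, 1], [0, 0, 0, 0, 0, 0, 1]], force=40)

```text
t: 9.02
tcp_pos: [0.5069, 0.1493, 0.1076]
tool_rot: [0.992, 0.129, 0.002, 0.0]
force: [1.0, -2.0, 6.5]
finger_gap: 0.122
gripper_force: 39.4
```

Emit:
apply_moves(plan=[[0, -0.005, 0, 0, 0, 0, 1], [0, -0.0054, 0.0007, 0, 0, 0, 1], [0, -0.0103, 0.002, 0, 0, 0, 1], [0, -0.0099, 0.0034, 0, 0, 0, 1], [0, -0.0094, 0.0046, 0, 0, 0, 1], [0, 0, 0, 0, 0, 0, 1]])

```text
t: 9.78
tcp_pos: [0.4958, 0.1874, 0.0958]
tool_rot: [0.991, 0.13, 0.0, 0.001]
force: [1.0, -2.5, 1.0]
finger_gap: 0.119
gripper_force: 40.3
```

Emit:
apply_moves(plan=[[0, -0.0087, 0.0058, 0, 0, 0, 1], [0, -0.0079, 0.0069, 0, 0, 0, 1], [0, -0.0069, 0.0079, 0, 0, 0, 1], [0, -0.0058, 0.0087, 0, 0, 0, 1], [0, 0, 0, 0, 0, 0, 1]])

```text
t: 10.4
tcp_pos: [0.4875, 0.2156, 0.0658]
tool_rot: [0.992, 0.13, -0.001, 0.001]
force: [1.6, -5.5, -3.7]
finger_gap: 0.121
gripper_force: 40.9
```

Emit:
apply_moves(plan=[[0, -0.0046, 0.0094, 0, 0, 0, 1], [0, -0.0034, 0.0099, 0, 0, 0, 1], [0, -0.002, 0.0103, 0, 0, 0, 1], [0, -0.0007, 0.0084, 0, 0, 0, 1], [0, 0, 0, 0, 0, 0, 1]])

```text
t: 11.02
tcp_pos: [0.4844, 0.226, 0.0278]
tool_rot: [0.992, 0.129, -0.001, 0.001]
force: [0.9, -5.3, -2.7]
finger_gap: 0.126
gripper_force: 43.4
```

```bash
python3 - <<'E'
from h import *
s=sense();print(s["t"],st(s["tcp_pos"]),s["force"]);im=save("scene","pics/s1f.png");w=save("wrist","pics/w7f.png")
A=cv2.resize(im[110:290,300:420,::-1],(400,600),interpolation=cv2.INTER_CUBIC)
B=np.zeros((600,800,3),np.uint8);B[:,:400]=A;B[:300,400:]=cv2.resize(w[:,:,::-1],(400,300));cv2.imwrite("pics/s1.png",B)
E
```

```text
11.025 [-0.0794264  -0.07420991  0.02781962] [ 0.88255721 -5.27871562 -2.69568835]
```

View pics/s1.png

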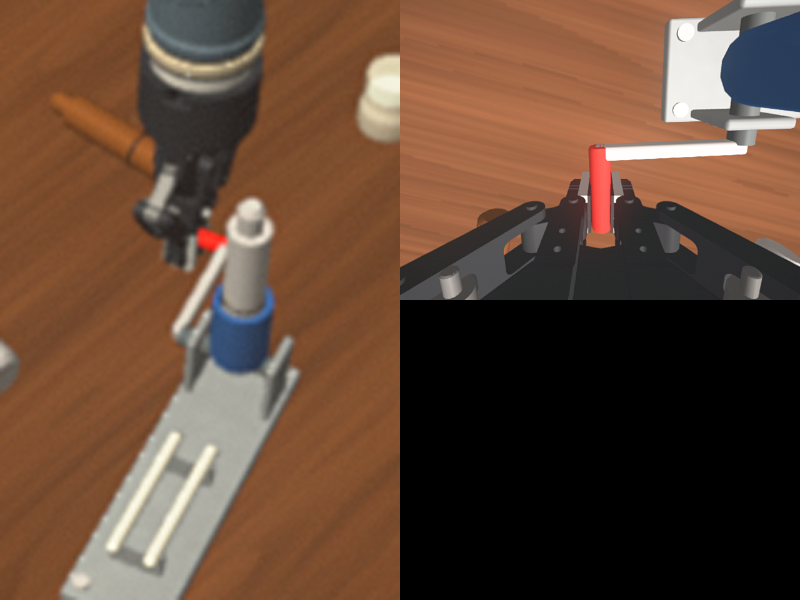

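The cup is nearly upright. I press down to find the stop.

Emit:
apply_moves(plan=[[0, 0, 0.002, 0, 0, 0, 1], [0, 0, 0.002, 0, 0, 0, 1], [0, 0, 0, 0, 0, 0, 1]])

```text
t: 11.5
tcp_pos: [0.4845, 0.2261, 0.0249]
tool_rot: [0.992, 0.129, -0.001, 0.0]
force: [0.0, -4.7, 4.4]
finger_gap: 0.128
gripper_force: 44.2
```

Emit:
apply_moves(plan=[[0, 0, 0.002, 0, 0, 0, 1], [0, 0, 0, 0, 0, 0, 1]])

```text
t: 11.75
tcp_pos: [0.4844, 0.2262, 0.0228]
tool_rot: [0.992, 0.129, -0.001, 0.0]
force: [0.4, -4.9, 3.5]
finger_gap: 0.127
gripper_force: 44.4
```

Emit:
apply_moves(plan=[[0, 0, 0.002, 0, 0, 0, 1], [0, 0, 0, 0, 0, 0, 1]])

```text
t: 12.0
tcp_pos: [0.4845, 0.2262, 0.022]
tool_rot: [0.992, 0.129, -0.001, 0.0]
force: [-2.4, -6.0, 13.8]
finger_gap: 0.125
gripper_force: 45.2
```

Emit:
apply_moves(plan=[[0, 0, 0.0015, 0, 0, 0, 1], [0, 0, 0, 0, 0, 0, 1]])

```text
t: 12.25
tcp_pos: [0.4845, 0.2262, 0.0218]
tool_rot: [0.992, 0.13, -0.0, 0.0]
force: [-4.2, -5.9, 23.3]
finger_gap: 0.125
gripper_force: 46.2
```

Firmly on the stop: 23 N with no further motion. I release and rise.

Emit:
apply_moves(plan=[[0, 0, -0.002, 0, 0, 0, 1], [0, 0, 0, 0, 0, 0, 0.2], [0, 0, 0, 0, 0, 0, 0.2], [0, 0, -0.045, 0, 0, 0, 0.2], [0, 0, -0.06, 0, 0, 0, 0.2], [0, 0, -0.06, 0, 0, 0, 0.2], [0, 0, -0.06, 0, 0, 0, 0.2], [0, 0.04, -0.02, 0, 0, 0, 0.2]])

```text
t: 13.25
tcp_pos: [0.4969, 0.1902, 0.2699]
tool_rot: [0.991, 0.131, 0.004, -0.001]
force: [0.7, -0.4, 0.3]
finger_gap: 0.402
gripper_force: 0.0
```

Emit:
apply_moves(plan=[[0, 0.04, 0, 0, 0, 0, 0.2], [0, 0, 0, 0, 0, 0, 0.2], [0, 0, 0, 0, 0, 0, 0.2]])

```text
t: 13.62
tcp_pos: [0.5051, 0.1499, 0.2653]
tool_rot: [0.992, 0.129, -0.001, -0.001]
force: [0.3, 0.5, 0.0]
finger_gap: 0.402
gripper_force: 0.0
```

```bash
python3 - <<'E'
from h import *
import json
s=sense();print(s["t"],s["tcp_pos"],st(s["tcp_pos"]));im=save("wrist","pics/w8f.png");sc=save("scene","pics/s2f.png")
json.dump({k:np.array(s[k]).tolist() for k in("tcp_pos","tool_rot")},open("w8.json","w"))
P=proj("wrist",[Rs.T@[0,0,z]+[p[0],p[1],0] for z in(.187,.167,.102)],s);print(P)
Q=proj("scene",[Rs.T@[0,0,z]+[p[0],p[1],0] for z in(.187,.167,.102)]);print(Q)
u,v=P[0].astype(int);a,b=Q[0].astype(int)
A=cv2.resize(im[max(v-60,0):max(v-60,0)+120,u-80:u+80,::-1],None,fx=3,fy=3,interpolation=cv2.INTER_CUBIC)
B=cv2.resize(sc[b-40:b+80,a-50:a+50,::-1],None,fx=3,fy=3,interpolation=cv2.INTER_CUBIC)
print(u-80,max(v-60,0),a-50,b-40)
cv2.imwrite("pics/c8.png",np.hstack([A,B]))
E
```

```text
13.625 [0.50508023 0.14993727 0.26525645] [-0.00060279 -0.07496901  0.26525645]
[[320.3089403  117.64666913]
 [320.35241501 119.14970088]
 [320.4539294  122.65906259]]
[[377.20239131 169.08090513]
 [376.30026722 176.37847457]
 [373.53635682 198.74976555]]
240 57 327 129
```

View pics/c8.png

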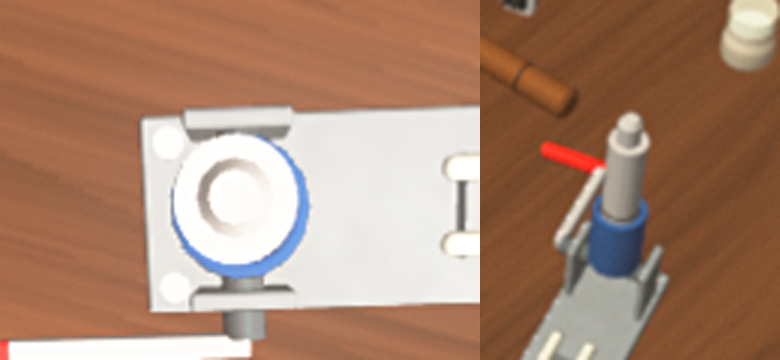

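The spigot is seen at about (318,123) in the wrist picture. I miscounted and have now viewed 12 pictures against the limit of 10, so I will view no more and work from numbers only. Next I go over the hub at the same relative height, so that any camera bias cancels.

Emit:
apply_moves(plan=[[-0.005, 0.03, 0, 0, 0, 0, 0.2], [-0.0103, 0.06, 0, 0, 0, 0, 0], [-0.0103, 0.06, 0, 0, 0, 0, -0.3], [-0.0103, 0.06, 0, 0, 0, 0, -0.3], [-0.0103, 0.06, 0, 0, 0, 0, -0.3], [-0.0103, 0.06, 0, 0, 0, 0, -0.3], [-0.0103, 0.06, 0, 0, 0, 0, -0.3], [-0.0103, 0.06, 0, 0, 0, 0, -0.3]])

```text
t: 14.72
tcp_pos: [0.5468, -0.306, 0.2653]
tool_rot: [0.992, 0.13, 0.0, -0.001]
force: [0.8, -0.2, -0.3]
finger_gap: 0.65
gripper_force: 0.0
```

Emit:
apply_moves(plan=[[-0.007, 0.04, 0, 0, 0, 0, -0.3], [-0.004, 0.024, 0.02, 0, 0, 0, -0.3], [0, 0, 0.05, 0, 0, 0, -0.3], [0, 0, 0.05, 0, 0, 0, -0.3], [0, 0, 0.033, 0, 0, 0, -0.3], [0, 0, 0, 0, 0, 0, -0.3], [0, 0, 0, 0, 0, 0, -0.3], [0, 0, 0, 0, 0, 0, -0.3]])

```text
t: 15.72
tcp_pos: [0.5534, -0.3707, 0.115]
tool_rot: [0.992, 0.129, 0.001, 0.002]
force: [-1.2, -0.3, 0.3]
finger_gap: 0.65
gripper_force: 0.0
```

```bash
cat > m.py <<'E'
from h import *
def comps(im,m,u,v,lo,r=60):
    k=np.zeros_like(m);k[max(int(v-r),0):int(v+r),int(u-r):int(u+r)]=1
    for c in cv2.findContours(m*k,cv2.RETR_CCOMP,1)[0]:
        if cv2.contourArea(c)>lo and len(c)>5:print("  ell",np.round(cv2.fitEllipse(c)[0],1),np.round(cv2.fitEllipse(c)[1],1))
if __name__=="__main__":
    s=sense();print(s["t"],s["tcp_pos"],s["tool_rot"])
    im=save("wrist","pics/w9f.png")
    P=proj("wrist",[[.624,-.351,.034],[.624,-.351,.008]],s);print(P)
    h=cv2.cvtColor(im,cv2.COLOR_RGB2HSV);print(h[int(P[0,1])-30:int(P[0,1])+31:6,int(P[0,0])].tolist())
    comps(im,((h[...,0]>20)&(h[...,0]<36)&(h[...,2]>100)&(h[...,1]>60)).astype(np.uint8),*P[0],60)
    print("bright");comps(im,((h[...,2]>225)&(h[...,0]>20)).astype(np.uint8),*P[0],60)
    w=cv2.imread("pics/w8f.png")[:,:,::-1];g=w.min(2)
    print("spigot");comps(w,(g>150).astype(np.uint8),318,123,60,40);comps(w,(g>215).astype(np.uint8),318,123,60,40)
    print(g[123,295:345].tolist(),g[95:150,318].tolist())
E
python3 m.py
```

```text
15.725 [ 0.55337371 -0.37073494  0.11500455] [0.99160368 0.12929781 0.00132767 0.0015684 ]
[[319.10844898 121.3459672 ]
 [319.09859936 122.98065728]]
[[28, 108, 255], [27, 116, 255], [28, 112, 255], [12, 155, 161], [11, 149, 174], [11, 154, 184], [12, 152, 166], [11, 150, 172], [29, 116, 255], [28, 109, 255], [27, 114, 255]]
  ell [319.1 122.3] [66.4 69.9]
  ell [319.3 121.5] [33.5 35.5]
bright
  ell [319.1 122.3] [66.4 69.9]
  ell [319.3 121.5] [33.5 35.5]
spigot
  ell [322.8 126.4] [75.9 81.2]
  ell [319.4 126.7] [42.1 52.2]
  ell [319.5 101. ] [ 5.7 42.4]
  ell [310.4 124.7] [50.  63.6]
  ell [315.1 120.7] [19.8 23.8]
  ell [323.1 126.4] [65.7 80.6]
[230, 227, 154, 255, 254, 252, 252, 252, 254, 255, 209, 149, 144, 147, 207, 255, 254, 252, 252, 252, 251, 252, 252, 252, 252, 251, 250, 250, 250, 251, 251, 249, 247, 246, 245, 246, 252, 253, 253, 253, 253, 253, 254, 252, 178, 110, 110, 139, 228, 231] [228, 228, 226, 211, 175, 138, 192, 252, 255, 252, 252, 252, 253, 252, 218, 179, 181, 188, 227, 255, 254, 252, 252, 252, 252, 252, 252, 252, 252, 252, 252, 252, 252, 252, 252, 252, 245, 229, 229, 231, 235, 247, 251, 251, 251, 251, 252, 252, 253, 255, 143, 105, 113, 113, 111]
```

```bash
python3 - <<'E'
from h import *
import json
s8=json.load(open("w8.json"));s=sense()
sp=at("wrist",318.3,122.4,.183,s8);sh=at("wrist",318.2,122.5,.167,s8)
hb=[at("wrist",319.3,121.5,.034,s),at("wrist",319.1,122.3,.008,s)]
print(sp,sh,hb,st(sp));h=np.mean(hb,0)
R=Ro.from_quat(s["tool_rot"]).as_matrix();print(R.T@(np.r_[h[:2],.010]-s["tcp_pos"]),sp-h)
E
```

```text
[0.57469099 0.17021959 0.183     ] [0.57510137 0.17050378 0.167     ] [array([ 0.62372406, -0.35110279,  0.034     ]), array([ 0.62418573, -0.35086096,  0.008     ])] [-0.00123519 -0.00246638  0.183     ]
[ 0.07326059 -0.00126885  0.10510843] [-0.04926391  0.52120146  0.162     ]
```

Emit:
apply_moves(plan=[[0.04, -0.0013, 0, 0, 0, 0, -0.3], [0.0333, 0, 0, 0, 0, 0, -0.3], [0, 0, 0.03, 0, 0, 0, -0.3], [0, 0, 0.04, 0, 0, 0, -0.3], [0, 0, 0.02, 0, 0, 0, -0.3], [0, 0, 0.008, 0, 0, 0, -0.3], [0, 0, 0, 0, 0, 0, -0.3], [0, 0, 0, 0, 0, 0, -0.3]])

```text
t: 16.77
tcp_pos: [0.6235, -0.3509, 0.0165]
tool_rot: [0.992, 0.129, 0.001, 0.001]
force: [0.2, -0.3, -0.4]
finger_gap: 0.651
gripper_force: 0.0
```

Emit:
apply_moves(plan=[[0, 0, 0.0045, 0, 0, 0, -0.3], [0, 0, 0, 0, 0, 0, -0.3], [0, 0, 0, 0, 0, 0, 1], [0, 0, 0, 0, 0, 0, 1], [0, 0, 0, 0, 0, 0, 1], [0, 0, 0, 0, 0, 0, 1], [0, 0, 0, 0, 0, 0, 1]], force=40)

```text
t: 17.65
tcp_pos: [0.6228, -0.3503, 0.0107]
tool_rot: [0.992, 0.129, 0.0, 0.0]
force: [0.8, -0.4, 3.8]
finger_gap: 0.331
gripper_force: 39.7
```

Gripped: the gap matches the 30 mm boss. Lift and carry.

Emit:
apply_moves(plan=[[0, 0, -0.02, 0, 0, 0, 1], [0, 0, -0.05, 0, 0, 0, 1], [0, 0, -0.05, 0, 0, 0, 1], [0, 0, -0.05, 0, 0, 0, 1], [0, 0, -0.05, 0, 0, 0, 1], [0.005, -0.03, 0, 0, 0, 0, 1], [0.01, -0.055, 0, 0, 0, 0, 1], [0.01, -0.055, 0, 0, 0, 0, 1]])

```text
t: 18.65
tcp_pos: [0.6102, -0.2069, 0.2312]
tool_rot: [0.992, 0.128, 0.0, -0.0]
force: [0.2, 1.2, -1.2]
finger_gap: 0.333
gripper_force: 39.7
```

Emit:
apply_moves(plan=[[0.01, -0.06, 0, 0, 0, 0, 1], [0.01, -0.06, 0, 0, 0, 0, 1], [0.01, -0.06, 0, 0, 0, 0, 1], [0.01, -0.06, 0, 0, 0, 0, 1], [0.01, -0.06, 0, 0, 0, 0, 1], [0.0069, -0.05, 0, 0, 0, 0, 1], [0.004, -0.0254, 0, 0, 0, 0, 1], [0, 0, 0, 0, 0, 0, 1]])

```text
t: 19.65
tcp_pos: [0.5727, 0.1723, 0.231]
tool_rot: [0.991, 0.131, 0.0, -0.0]
force: [0.0, 0.1, -1.1]
finger_gap: 0.333
gripper_force: 39.8
```

Emit:
apply_moves(plan=[[0, 0, 0, 0, 0, 0, 1], [0, 0, 0, 0, 0, 0, 1]])

```text
t: 19.9
tcp_pos: [0.5739, 0.1689, 0.2305]
tool_rot: [0.992, 0.128, 0.0, 0.0]
force: [0.2, -1.0, -0.2]
finger_gap: 0.332
gripper_force: 39.8
```

```bash
python3 - <<'E'
from h import *
s=sense();print(s["t"],s["tcp_pos"],s["tool_rot"],s["force"],s["finger_gap"])
R=Ro.from_quat(s["tool_rot"]).as_matrix();print((R.T@(np.array([.5737,.1699,s["tcp_pos"][2]])-s["tcp_pos"])).round(4),R[:,2].round(4))
im=save("wrist","pics/w10.png")
E
```

```text
19.9 [0.57388423 0.16894465 0.230517  ] [9.91746533e-01 1.28213854e-01 1.06773934e-05 1.46480244e-04] [ 0.16389945 -0.95038472 -0.15444139] 0.33233316586369666
[ 0.0001 -0.001  -0.    ] [ 1.e-04 -3.e-04 -1.e+00]
```

Emit:
apply_moves(plan=[[0, -0.001, 0.01, 0, 0, 0, 1], [0, 0, 0.01, 0, 0, 0, 1], [0, 0, 0.008, 0, 0, 0, 1], [0, 0, 0.003, 0, 0, 0, 1], [0, 0, 0.003, 0, 0, 0, 1], [0, 0, 0.002, 0, 0, 0, 1], [0, 0, 0, 0, 0, 0, 1]])

```text
t: 20.82
tcp_pos: [0.5735, 0.1712, 0.1944]
tool_rot: [0.992, 0.129, 0.0, -0.0]
force: [0.0, 0.7, -1.0]
finger_gap: 0.333
gripper_force: 39.8
```

Emit:
apply_moves(plan=[[0, 0, 0.002, 0, 0, 0, 1], [0, 0, 0.002, 0, 0, 0, 1], [0, 0, 0, 0, 0, 0, 1]])

```text
t: 21.2
tcp_pos: [0.5733, 0.1712, 0.1901]
tool_rot: [0.992, 0.129, -0.0, 0.0]
force: [-0.8, 0.3, -0.7]
finger_gap: 0.339
gripper_force: 39.8
```

Hub bottom is 8 mm below the tip with no contact force, so it is on the spigot. Continue down.

Emit:
apply_moves(plan=[[0, 0.001, 0.002, 0, 0, 0, 1], [0, 0, 0.003, 0, 0, 0, 1], [0, 0, 0.003, 0, 0, 0, 1], [0, 0, 0.002, 0, 0, 0, 1], [0, 0, 0, 0, 0, 0, 1]])

```text
t: 21.82
tcp_pos: [0.5735, 0.1702, 0.1801]
tool_rot: [0.992, 0.129, -0.0, -0.0]
force: [0.1, 0.8, -0.3]
finger_gap: 0.333
gripper_force: 39.8
```

Emit:
apply_moves(plan=[[0, 0, 0.001, 0, 0, 0, 1], [0, 0, 0.001, 0, 0, 0, 1], [0, 0, 0, 0, 0, 0, 1]])

```text
t: 22.2
tcp_pos: [0.5736, 0.1702, 0.1783]
tool_rot: [0.992, 0.129, -0.0, -0.0]
force: [-0.3, -0.7, -1.2]
finger_gap: 0.335
gripper_force: 39.8
```

Emit:
apply_moves(plan=[[0, 0, 0.001, 0, 0, 0, 1], [0, 0, 0.001, 0, 0, 0, 1], [0, 0, 0, 0, 0, 0, 1]])

```text
t: 22.58
tcp_pos: [0.5745, 0.1703, 0.1776]
tool_rot: [0.992, 0.129, 0.001, -0.0]
force: [-1.7, -0.2, 4.6]
finger_gap: 0.335
gripper_force: 40.3
```

Emit:
apply_moves(plan=[[0, 0, 0.001, 0, 0, 0, 1], [0, 0, 0, 0, 0, 0, 1]])

```text
t: 22.82
tcp_pos: [0.575, 0.1704, 0.1775]
tool_rot: [0.992, 0.129, 0.002, 0.0]
force: [-1.4, -0.2, 8.6]
finger_gap: 0.332
gripper_force: 40.7
```

Seated: contact is at 0.1776 against 0.1777 expected, at 9 N. Ease off, open and rise.

Emit:
apply_moves(plan=[[0, 0, -0.0015, 0, 0, 0, 1], [0, 0, 0, 0, 0, 0, 0.1], [0, 0, 0, 0, 0, 0, -0.3], [0, 0, 0, 0, 0, 0, -0.3], [0, 0, -0.02, 0, 0, 0, -0.3], [0, 0, -0.04, 0, 0, 0, -0.3], [0, 0, -0.05, 0, 0, 0, -0.3], [-0.04, 0, 0, 0, 0, 0, -0.3]])

```text
t: 23.82
tcp_pos: [0.54, 0.1603, 0.2913]
tool_rot: [0.992, 0.129, 0.007, 0.0]
force: [-0.5, -0.2, -0.8]
finger_gap: 0.651
gripper_force: 0.0
```

Emit:
apply_moves(plan=[[-0.05, 0, 0, 0, 0, 0, -0.3], [0, 0, 0, 0, 0, 0, -0.3], [0, 0, 0, 0, 0, 0, -0.3]])

```text
t: 24.2
tcp_pos: [0.4875, 0.1472, 0.2872]
tool_rot: [0.992, 0.129, 0.001, 0.0]
force: [0.1, -0.5, 0.7]
finger_gap: 0.653
gripper_force: 0.0
```

```bash
python3 - <<'E'
from m import *
s=sense();print(s["t"],s["tcp_pos"],s["force"])
im=save("wrist","pics/w11.png")
for z in(.201,.175,.167):
    print(proj("wrist",[[.5747,.1702,z]],s))
P=proj("wrist",[[.5747,.1702,.19]],s)[0]
def yel(im):
    h=cv2.cvtColor(im,cv2.COLOR_RGB2HSV);return ((h[...,0]>18)&(h[...,0]<36)&(h[...,2]>100)&(h[...,1]>60)).astype(np.uint8)
comps(im,yel(im),*P,60,80)
sc=save("scene","pics/s3.png");Q=proj("scene",[[.5747,.1702,z] for z in(.201,.175,.167)]);print(Q)
m=yel(sc);a,b=Q[1].astype(int);ys,xs=np.nonzero(m[b-40:b+40,a-40:a+40]);print(xs.min()+a-40,xs.max()+a-40,ys.min()+b-40,ys.max()+b-40)
t=np.linspace(0,6.28,60);F=[[.5747+.023*np.cos(k),.1702+.023*np.sin(k),.167] for k in t]+[[.5747+.015*np.cos(k),.1702+.015*np.sin(k),.201] for k in t]
G=proj("scene",F);print("pred box if flush",G[:,0].min(),G[:,0].max(),G[:,1].min(),G[:,1].max())
E
```

```text
24.2 [0.48746679 0.14722793 0.28723661] [ 0.06982599 -0.54376121  0.69682796]
[[321.36651396  91.50401711]]
[[321.24274996  96.26959242]]
[[321.2097528  97.5400396]]
  ell [320.7  94.9] [67.  71.9]
  ell [315.2 115.3] [ 6.6 21.2]
  ell [322.1  91.7] [29.4 36.1]
[[376.91115837 163.03480598]
 [375.73829919 172.67367261]
 [375.38606591 175.56913472]]
366 414 132 181
pred box if flush 363.62550364667345 387.1592547683233 157.55634717326967 184.10409115089607
```

The shoulder height at contact confirms the spindle is home, and the flange's size in the picture fits a flush seat. Handing in.

```bash
python3 -c "
from station import *
print(sign_off())"
```

```text
the job is handed in; nothing more can be done
None
```

The job is handed in at about 24 s: the spindle is home, the cup is upright on its stop and the middle brass hub sits flush on the shoulder, by force, height and picture readings. I went over one limit, viewing 12 pictures instead of 10.

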